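Nest the three shells and start the welder

TASK

Load the welder's nest: stand the blue shell upright inside the steel ring on the orange lift pad, nest the white shell in the blue one and the red shell in the white one, and gently press the stack down by feel until the stiff pad is fully home. Then press the green start button fully down and release it, leaving the lid, tape roll and screwdriver alone.

Things in the scene. Friction and masses are not known exactly. Their poses are not given: they have to be found in the camera images.
- outer: Largest shell: blue plastic round cup, open at the top, 68 mm outer diameter, straight wall 3 mm thick, 55 mm tall, floor 5 mm thick, lower outer edge chamfered 1.5 mm; about 110 g. Stands upright on the table at the start. Origin: centre of its underside, z up to the mouth.
- middle: Middle shell: white plastic round cup, open at the top, 58 mm outer diameter, wall 3 mm, 78 mm tall, floor 5 mm thick, chamfered foot; about 90 g. Goes into the blue shell (2 mm play all round); seated on its floor it stands 28 mm proud of it. Origin: centre of its underside, z up to the mouth.
- inner: Smallest shell: red plastic round cup, open at the top, 48 mm outer diameter (42 mm inside), wall 3 mm, 100 mm tall, floor 5 mm thick, chamfered foot; about 70 g. Goes into the white shell (2 mm play all round); seated on its floor it stands 27 mm proud of it. Origin: centre of its underside, z up to the mouth.
- nest: The welder's loading nest, fixed to the bench: aluminium base plate 150 x 150 x 12 mm carrying an upright steel ring, 94 mm outer and 72 mm inner diameter (2 mm play round the blue shell), its top 45 mm above the table. The orange lift pad slides up and down inside the ring. Origin: centre of the plate's underside, on the ring's axis.
- pad_top (a point): Centre of the top face of the orange lift pad (64 mm disc) inside the ring. The pad's top is 38 mm above the table when fully raised and 20 mm when fully home; it starts somewhere in the upper part.
- pad (a joint): Travel of the lift pad in m: 0 fully raised, 0.018 fully home on its hard stop; starts between 0 and 0.009. It slides stiffly: it takes about 8 N to move, carries the shells without sinking, and stays where it is pushed. Past the stop the force rises steeply; the shells must not be loaded with more than 60 N.
- console: Fixed control box, black, 80 x 130 x 40 mm, with the green start button on top at y = +30 mm of its own frame and a red fixed stop knob at y = -38 mm (30 mm wide, top 62 mm above the table), not used. Origin: centre of its underside.
- start_top (a point): Centre of the top of the green start button, 30 mm diameter, about 58 mm above the table at rest; it moves with the button.
- start (a joint): Travel of the start button in m, 0 released, 0.006 fully down; sprung, about 5 N at the bottom.
- bucket_lid: Bystander: loose blue bucket lid, a disc 120 mm in diameter and 10 mm thick with a small red cap on it. Origin: centre of its underside.
- tape_roll: Bystander: loose grey tape roll lying flat, 90 mm diameter, 40 mm tall. Origin: centre of its underside.
- screwdriver: Bystander: loose screwdriver lying on the bench. Origin: underside of its middle, x along the blade.
Not all that is in view belongs to the job. Several things look just like the middle: the one meant starts farthest to the robot's left. Of the things shaped like the outer, the blue one is meant.

How it is judged (in metres and radians):
On the way, in this order (a step that is already met when the one before it is completed fails the run):
1. the three shells are nested in order in the nest and pressed fully home (z of outer in the frame of pad_top between -0.002 and 0.0025 m and horizontal distance between outer and pad_top below 0.006 m and z of middle in the frame of outer between 0.003 and 0.0075 m and horizontal distance between middle and outer below 0.004 m and z of inner in the frame of middle between 0.003 and 0.0075 m and horizontal distance between inner and middle below 0.004 m and angle between each of outer, middle, inner's own z axis and vertical below 0.07 rad and value of joint pad above 0.0162 m), for 0.2 s.
2. the start button is pressed fully down (value of joint start above 0.005 m), for 0.05 s.
At the end, for the whole second after the job is handed in: Blue shell on the pad in the ring (centred within 6 mm, seated within 2.5 mm), white in blue and red in white (within 4 mm of concentric, 2.5 mm of seated), all within 4 degrees of upright, at rest; pad within 1.8 mm of fully home; start button, pressed at least 5 mm after that, released (all of step 1 and value of joint start below 0.001 m and linear speed of each of outer, middle, inner below 0.02 m/s); the robot touches nothing.
It fails at once if a shell is pressed harder than 60 N (contact force between outer and nest above 60 N or contact force between middle and outer above 60 N or contact force between inner and middle above 60 N).
It fails at once if a bystander (lid, tape roll or screwdriver) is moved more than 20 mm (distance of any of bucket_lid, tape_roll, screwdriver from where it was at the start of the episode above 0.02 m).
It also fails if it takes over 72 s, if anything falls off the work surface, if the arm or the gripper's body presses on something with over 40 N, if the wrist force passes 120 N, or if a joint passes its speed limit or range.

ROBOT

A 6-joint arm with a two-finger parallel gripper is mounted at the origin on the work surface. World frame = base frame: x ahead of the robot, y to its left, z up, the work surface at z = 0. Lengths are in m, angles in degrees, forces in N, time in s.
With the tool pointing down it reaches from about 0.4 to 0.825 m from the base axis. Payload 7 kg.
Tool frame: the origin (TCP) lies midway between the tips of the shut fingers; the grasp point (between the pads) lies ctrl.tcp_to_grasp behind it (ctrl.tcp_to_grasp is the distance from the TCP to the grasp point, in m); z points along the fingers, y is the line along which they close (so a half turn about z gives the same grasp; the last joint's range is limited). The gripper opens to 88 mm and grips with 3 to 60 N. Pads are 19 mm wide; open, the fingers measure 130 mm over their backs; the gripper's body (78 mm by 193 mm) begins 47 mm behind the grasp point.
Start: joints at [-54.139, 20.546, 0.682, 0, -70.136, -16.507], TCP at [0.224, -0.637, 0.227] pointing down, gripper open.
Joint ranges: [-176.03, 176.03], [-82.01, 121.73], [-58.28, 71.71], [-173.87, 95.51], [-174.79, -0.11], [-173.66, 173.66]. Speed limits (degrees/s): [136.94, 136.94, 172.46, 180, 180, 180].

INTERFACE

Orientations are given as [roll, pitch, yaw] about the fixed x, y, z axes, in that order (R = Rz(yaw) Ry(pitch) Rx(roll)).
In Python, from plant import ctrl, imaging, close_job gives the robot as it stands.
- The arm moves only by the shell command python3 -m crank 'ROWS'. ROWS is JSON, a list of rows, each a list of 3 entries, a list of its own where there are three numbers: the shift along the world's x, y, z in m, then the turn, a rotation vector about the world's x, y, z in degrees, then the opening, from -1 (shut) to 1 (fully open), so that 0 is half open. A call has 1 to 12 rows; each row shifts and turns the commanded pose from where the row before left it; what a row does not reach is not made up. A row lasts 1/10 s, in which the tool goes at most 50 mm and 8.59 degrees, less where a joint would pass 70% of its speed; a pose out of reach is approached as far as the arm can. A call is refused whole if a number of a shift passes 0.05 or a number of a turn 8.59, either way. A call with a gripper value outside its range is refused whole. The fingers move at their own pace and stop on an object; the grip force is fixed at half the most. Time passes only in rows, so rows that do not move let the fingers close. It gives the time, the measured TCP pose, the force, the opening and the grip force at its end, in the units of the state.
- ctrl.get_obs(): the state, without advancing time (a new reading comes with each control period).
- imaging.snapshot(name): name is "scene" or "side" or "wrist"; returns (picture, depth): 480x640x3 uint8, blue, green, red; 480x640 float32, m along the optical axis (not along the pixel's ray), 0 where there is no reading.
- imaging.camera_model(name): a dict with "mtx" (3x3 intrinsics, pixels), "R" (3x3) and "t" (3): a world point X has camera coordinates R X + t. Camera axes: x right, y down, z forward; pixel columns grow to the right and rows downward; lengths in m; the calibration is good to about 2 mm. A picture is of the moment at which its call begins: read the wrist's pose just before it. camera_model takes no time and is no camera call; for the wrist camera it gives the pose at the moment of the call.
- close_job(): hands the job in; it is judged then, once.
The state is a dict: "clock": time; "joint_pos": joint angles; "qvel": joint speeds; "tau": joint torques, N m; "tool_pos": TCP position; "orientation": TCP orientation; "force": force on the tool from outside, world axes, zero at the start; "moment": the same for the moment, N m; "opening": finger opening in m; "gripper_force": force on a finger pad.
Only numpy, scipy, OpenCV 4.12 (cv2) and the standard library are available. Lean on these libraries where they do the work, as an engineer would, in place of code of your own. Each camera call takes 0.05 s, during which the arm holds its last target. There are 200 camera calls.

## Working session

There is one attempt and no reset: what is moved stays moved. The work goes in short steps, Python scripts to look and compute and a shell command to move; the robot and the scene stay as the last step left them, time stands still between calls to the robot, and variables do not carry over. Pictures are saved under pics/ and viewed, at most 10 in all, crops included, and the job is handed in when it is done.

```bash
ls; mkdir -p pics
python3 - <<'E'
from plant import ctrl, imaging
import cv2, numpy as np
print(ctrl.tcp_to_grasp, ctrl.get_obs())
for n in ("scene","side"):
    p,d=imaging.snapshot(n); cv2.imwrite(f"pics/{n}0.png",p); np.save(f"pics/{n}0.npy",d)
    print(n,imaging.camera_model(n), (d>0).mean())
E
```

```text
pics
0.0188 {'clock': 0.0, 'joint_pos': array([-5.41393034e+01,  2.05911434e+01,  6.33006400e-01, -2.15502571e-02,
       -7.01373678e+01, -1.65074594e+01]), 'qvel': array([-0.01899003,  0.05763913, -0.1455763 ,  0.01175714,  0.07122418,
       -0.01029141]), 'tau': array([ 2.95079924e-03, -5.82727003e+01,  2.93050271e+01,  6.99695706e+00,
        6.76034237e-03, -1.33993481e-04]), 'tool_pos': array([ 0.22350311, -0.63638171,  0.22561567]), 'orientation': array([ 1.79902675e+02, -7.71599605e-03, -1.60654095e+02]), 'force': array([-1.08556099,  0.2915837 , -0.38121523]), 'moment': array([-0.00110154,  0.01608414, -0.0033886 ]), 'gripper_force': 0.0, 'opening': 0.08753753441392617}
scene {'mtx': array([[533.98962888,   0.        , 313.29473038],
       [  0.        , 533.98962888, 239.37854809],
       [  0.        ,   0.        ,   1.        ]]), 'R': array([[ 0.20604668,  0.97851052, -0.00786944],
       [ 0.56496847, -0.12552494, -0.8155085 ],
       [-0.79897146,  0.16358683, -0.57869159]]), 't': array([-0.16030961, -0.26473802,  1.39028022])} 0.99568359375
side {'mtx': array([[622.34239223,   0.        , 321.58673844],
       [  0.        , 622.34239223, 235.12999158],
       [  0.        ,   0.        ,   1.        ]]), 'R': array([[-0.99671245, -0.07976882, -0.01418576],
       [-0.04895759,  0.73248076, -0.6790251 ],
       [ 0.06455582, -0.67609827, -0.73397798]]), 't': array([0.58424996, 0.03220801, 1.16774385])} 0.9959016927083333
```

View pics/scene0.png

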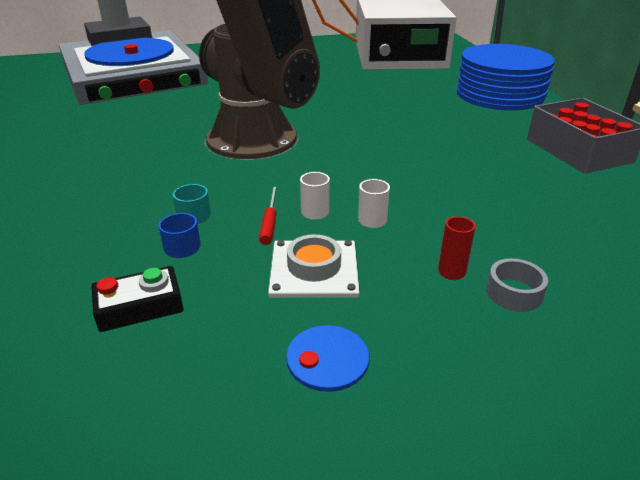

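View pics/side0.png

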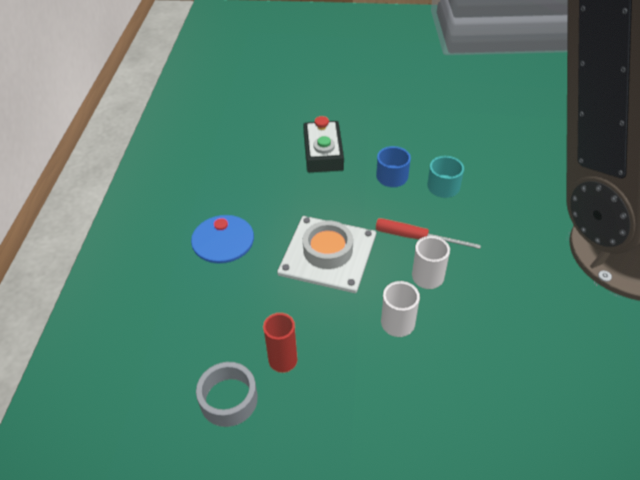

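The scene view faces the robot, so right in the picture is the robot's left. It shows:
- blue cup at (180,235), with a teal decoy at (192,204)
- white cups at (315,195) and (374,203); the second is the one meant, as it is farther left
- red cup at (456,248)
- ring with the pad at (314,257)
- green button at (152,276)

The side view shows the same things: the meant white cup at (400,309), red at (281,343), blue at (393,167) and the ring at (328,244).

```bash
cat > h.py <<'E'
import cv2, numpy as np
from plant import ctrl, imaging
from scipy.optimize import least_squares
def cloud(d,m):
    v,u=np.mgrid[0:480,0:640]; K=m["mtx"]
    c=np.stack([(u-K[0,2])/K[0,0]*d,(v-K[1,2])/K[1,1]*d,d],-1)
    return (c-m["t"])@m["R"]
def circ(P):
    f=lambda q:np.hypot(P[:,0]-q[0],P[:,1]-q[1])-q[2]
    return least_squares(f,[*P[:,:2].mean(0),.03],loss="soft_l1",f_scale=.001).x
def masks(p):
    h=cv2.cvtColor(p,cv2.COLOR_BGR2HSV); H,S,V=[h[...,i].astype(int) for i in range(3)]
    return dict(blue=(H>108)&(H<130)&(S>120)&(V>50),red=((H<4)|(H>174))&(S>150)&(V>50),
      white=(S<50)&(V>110),grey=(S<60)&(V>60),orange=(H>5)&(H<22)&(S>150)&(V>120),green=(H>50)&(H<72)&(S>150)&(V>115))
def blob(mask,seed,r=60):
    w=np.zeros_like(mask); y,x=seed[1],seed[0]; w[max(0,y-r):y+r,max(0,x-r):x+r]=True
    n,l,s,c=cv2.connectedComponentsWithStats((mask&w).astype(np.uint8))
    i=1+np.argmin([np.hypot(*(np.argwhere(l==k)[:,::-1]-seed).T).min()-s[k,4]*1e-3 for k in range(1,n)])
    return l==i
def ray(uv,m,z):
    d=(np.linalg.inv(m["mtx"])@np.c_[uv,np.ones(len(uv))].T).T@m["R"]; o=-m["R"].T@m["t"]
    return o+d*((z-o[2])/d[:,2])[:,None]
E
python3 - <<'E'
from h import *
seeds=dict(scene=dict(blue=(180,245),white=(374,212),red=(456,255),grey=(314,270),orange=(314,256),green=(152,275),tape=(515,298)),
 side=dict(blue=(393,178),white=(400,320),red=(281,355),grey=(328,262),orange=(328,243),green=(324,141),tape=(227,415)))
for n,S in seeds.items():
    p=cv2.imread(f"pics/{n}0.png"); d=np.load(f"pics/{n}0.npy"); m=imaging.camera_model(n); W=cloud(d,m); M=masks(p)
    for k,s in S.items():
        b=blob(M["grey" if k=="tape" else k],s); P=W[b]; top=np.percentile(P[:,2],97)
        if k=="grey": T=P[(P[:,2]>.040)&(P[:,2]<.05)]
        elif k in("orange","green"): T=P
        else: T=P[P[:,2]>top-.004]
        c=circ(T); print(n,k,b.sum(),"top %.4f medz %.4f"%(top,np.median(T[:,2])),"circ",c.round(4),len(T),"mean",T.mean(0).round(4))
        if k not in("orange","green","grey"):
            h=cv2.convexHull(np.argwhere(b)[:,::-1].astype(np.int32))[:,0]
E
```

```text
scene blue 1433 top 0.0549 medz 0.0538 circ [ 0.4547 -0.1823  0.0322] 210 mean [ 0.4812 -0.1804  0.0686]
scene white 1327 top 0.0780 medz 0.0769 circ [-125.5841 -365.2865  386.5958] 172 mean [0.4833 0.1768 0.1004]
scene red 1672 top 0.0998 medz 0.0990 circ [0.6305 0.2774 0.0223] 184 mean [0.6459 0.268  0.1093]
scene grey 4525 top 0.0452 medz 0.0440 circ [0.5762 0.0436 0.0417] 720 mean [0.5774 0.0433 0.0438]
scene orange 502 top 0.0338 medz 0.0318 circ [0.5672 0.0452 0.0201] 502 mean [0.5689 0.0449 0.0329]
scene green 163 top 0.0632 medz 0.0615 circ [ 0.6013 -0.2221  0.0101] 163 mean [ 0.6001 -0.2222  0.0606]
scene tape 2352 top 0.0407 medz 0.0394 circ [0.7072 0.3531 0.0405] 652 mean [0.716  0.3469 0.046 ]
side blue 1 top 0.0266 medz 0.0266 circ [ 0.4678 -0.1623  0.0186] 1 mean [ 0.4547 -0.1491  0.0266]
side white 1778 top 0.0785 medz 0.0773 circ [0.4407 0.1926 0.0273] 242 mean [0.442  0.2003 0.0874]
side red 1475 top 0.1006 medz 0.0991 circ [0.6279 0.2798 0.022 ] 194 mean [0.6217 0.3063 0.1358]
side grey 4558 top 0.0461 medz 0.0444 circ [0.5713 0.0471 0.0416] 739 mean [0.5712 0.0477 0.0442]Traceback (most recent call last):
  File "<stdin>", line 7, in <module>
  File "h.py", line 18, in blob
    i=1+np.argmin([np.hypot(*(np.argwhere(l==k)[:,::-1]-seed).T).min()-s[k,4]*1e-3 for k in range(1,n)])
        ~~~~~~~~~^^^^^^^^^^^^^^^^^^^^^^^^^^^^^^^^^^^^^^^^^^^^^^^^^^^^^^^^^^^^^^^^^^^^^^^^^^^^^^^^^^^^^^^
    return _wrapfunc(a, 'argmin', axis=axis, out=out, **kwds)
    return _wrapit(obj, method, *args, **kwds)
    result = getattr(arr, method)(*args, **kwds)
ValueError: attempt to get argmin of an empty sequence
```

Run:
```python
from h import *
S=dict(scene=dict(blue=(180,235),teal=(192,204),white=(374,203),white2=(315,195),red=(456,248),ring=(314,257),tape=(517,284),lid=(328,356),sdr=(268,220),cons=(137,298),btn=(152,272),orange=(314,256)),
 side=dict(blue=(393,167),teal=(446,177),white=(400,309),white2=(431,262),red=(281,343),ring=(328,244),tape=(227,394),lid=(223,238),sdr=(415,232),cons=(324,145),btn=(324,141),orange=(328,243)))
top=dict(blue=.055,teal=.055,white=.078,white2=.078,red=.1,ring=.045,tape=.04,btn=.06,orange=.032)
for n in S:
    p=cv2.imread(f"pics/{n}0.png"); d=np.load(f"pics/{n}0.npy"); m=imaging.camera_model(n); W=cloud(d,m)
    v,u=np.mgrid[0:480,0:640]
    for k,(a,b) in S[n].items():
        r={'lid':50,'sdr':75,'cons':60,'btn':14,'orange':16}.get(k,42); B=(abs(u-a)<r)&(abs(v-b)<r)&(W[...,2]<.12)
        if k in top:
            T=W[B]; z=T[:,2]; hi=T[abs(z-top[k])<.004]
            # keep cluster around median
            hi=hi[np.hypot(*(hi-np.median(hi,0))[:,:2].T)<.055]
            print(n,k,len(hi),"zmed %.4f z95 %.4f"%(np.median(hi[:,2]),np.percentile(hi[:,2],95)),"circ",circ(hi).round(4), "mid",((hi.min(0)+hi.max(0))/2)[:2].round(4))
        else:
            T=W[B]; 
            if k=="sdr": T=W[B&(p[...,2]>90)&(p[...,1]<40)]
            T=T[T[:,2]>.006]; print(n,k,T.min(0).round(3),T.max(0).round(3))
```

```text
scene blue 219 zmed 0.0538 z95 0.0557 circ [ 0.4544 -0.1823  0.0323] mid [ 0.4536 -0.1823]
scene teal 169 zmed 0.0537 z95 0.0555 circ [ 0.4116 -0.1658  0.0351] mid [ 0.4249 -0.1802]
scene white 162 zmed 0.0768 z95 0.0787 circ [0.4432 0.1907 0.0274] mid [0.4429 0.1913]
scene white2 152 zmed 0.0763 z95 0.0785 circ [0.3884 0.0853 0.0275] mid [0.3874 0.0854]
scene red 187 zmed 0.0990 z95 0.1006 circ [0.6304 0.2776 0.0224] mid [0.6301 0.2774]
scene ring 680 zmed 0.0441 z95 0.0458 circ [0.5756 0.0437 0.0416] mid [0.5739 0.0438]
scene tape 692 zmed 0.0393 z95 0.0411 circ [0.7074 0.3531 0.0405] mid [0.7056 0.3543]
scene lid [ 0.719 -0.039  0.006] [0.839 0.08  0.02 ]
scene sdr [ 0.386 -0.039  0.007] [0.487 0.002 0.027]
scene cons [ 0.457 -0.319  0.006] [ 0.656 -0.154  0.064]
scene btn 212 zmed 0.0611 z95 0.0630 circ [ 0.603  -0.2212  0.011 ] mid [ 0.6024 -0.2214]
scene orange 641 zmed 0.0320 z95 0.0348 circ [0.5662 0.0461 0.0227] mid [0.5778 0.0437]
side blue 191 zmed 0.0540 z95 0.0580 circ [ 0.4521 -0.1807  0.0324] mid [ 0.4527 -0.1809]
side teal 195 zmed 0.0542 z95 0.0573 circ [ 0.3454 -0.156   0.0323] mid [ 0.3454 -0.1567]
side white 256 zmed 0.0771 z95 0.0796 circ [0.4407 0.1926 0.0273] mid [0.4412 0.192 ]
side white2 206 zmed 0.0772 z95 0.0800 circ [0.3864 0.0872 0.0271] mid [0.3856 0.0875]
side red 228 zmed 0.0989 z95 0.1017 circ [0.6281 0.2794 0.0222] mid [0.6282 0.2786]
side ring 694 zmed 0.0445 z95 0.0472 circ [0.5715 0.0468 0.0416] mid [0.5719 0.047 ]
side tape 939 zmed 0.0391 z95 0.0418 circ [0.7035 0.3564 0.0404] mid [0.7038 0.3562]
side lid [ 0.716 -0.038  0.006] [0.836 0.084 0.023]Traceback (most recent call last):
  File "<stdin>", line 18, in <module>
    return umr_minimum(a, axis, None, out, keepdims, initial, where)
ValueError: zero-size array to reduction operation minimum which has no identity
```

```bash
python3 -m crank '[[[0,0,0.02],[0,0,0],1]]'
python3 - <<'E'
from h import *
m=imaging.camera_model("wrist"); print(ctrl.get_obs()["tool_pos"], -m["R"].T@m["t"], m["R"], m["mtx"])
E
```

```text
clock: 0.2
tool_pos: [0.223, -0.6351, 0.2431]
orientation: [179.6, -0.0, -160.7]
force: [-0.4, 0.1, 0.0]
opening: 0.0876
gripper_force: 0.0
[ 0.22304182 -0.63510927  0.24306736] [ 0.15506491 -0.660582    0.40106783] [[-0.33092905  0.94363361  0.00644836]
 [ 0.91119868  0.31776255  0.26219064]
 [ 0.24536286  0.09264223 -0.96499455]] [[342.32643437   0.         322.00269363]
 [  0.         342.32643437 243.26054747]
 [  0.           0.           1.        ]]
```

```bash
python3 -m crank '[[[0.023,0.047,0.005],[0,0,0],1],[[0.023,0.047,0],[0,0,0],1],[[0.023,0.047,0],[0,0,0],1],[[0.023,0.047,0],[0,0,0],1],[[0.023,0.047,0],[0,0,0],1],[[0.023,0.047,0],[0,0,0],1],[[0.023,0.047,0],[0,0,0],1],[[0.023,0.047,0],[0,0,0],1],[[0.023,0.047,0],[0,0,0],1],[[0.023,0.047,0],[0,0,0],1],[[0.023,0.047,0],[0,0,0],1],[[0.023,0.047,0],[0,0,0],1]]'
python3 -m crank '[[[0.023,0.047,0],[0,0,0],1],[[0.018,0.047,0],[0,0,0],1],[[0,0,0],[0,0,0],1],[[0,0,0],[0,0,0],1],[[0,0,0],[0,0,0],1]]'
python3 - <<'E'
from h import *
o=ctrl.get_obs(); m=imaging.camera_model("wrist"); p,d=imaging.snapshot("wrist"); cv2.imwrite("pics/w1.png",p); np.save("pics/w1.npy",d); np.savez("pics/w1m.npz",**m)
W=cloud(d,m); C=np.array([.5735,.0452]); r=np.hypot(*(W[...,:2]-C).transpose(2,0,1))
T=W[(r<.056)&(abs(W[...,2]-.045)<.004)]; print(o["tool_pos"],o["force"],len(T),np.median(T[:,2]),circ(T))
c=circ(T)[:2]; r=np.hypot(*(W[...,:2]-c).transpose(2,0,1)); T=W[(r<.022)];print("pad z",np.median(T[:,2]))
h=cv2.cvtColor(p,cv2.COLOR_BGR2HSV);b=(r<.04)&(h[...,0]<22)&(h[...,0]>5)&(h[...,1]>150); print("orange",ray(np.argwhere(b)[:,::-1].mean(0)[None],m,np.median(T[:,2])),b.sum())
E
```

```text
clock: 1.4
tool_pos: [0.4876, -0.096, 0.2514]
orientation: [180.0, 0.0, -160.6]
force: [2.1, -0.7, -0.3]
opening: 0.0876
gripper_force: 0.0
clock: 1.9
tool_pos: [0.5267, -0.0069, 0.251]
orientation: [180.0, -0.0, -160.7]
force: [-0.3, -1.0, -0.8]
opening: 0.0873
gripper_force: 0.0
[ 0.52670197 -0.00690536  0.25101345] [-0.30954797 -1.00700115 -0.77838291] 2179 0.044647955281691305 [0.56970306 0.04356223 0.04137192]
pad z 0.03220313487777618
orange [[0.56969165 0.04316821 0.03220313]] 2149
```

View pics/w1.png

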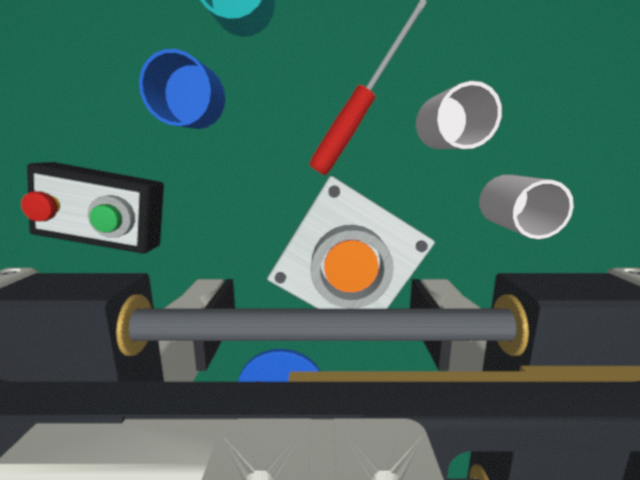

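The wrist view shows the ring and pad at (351,266), blue cup at (182,88), meant white cup at (527,208), second white at (458,115), green button at (105,217) and screwdriver at (345,120). I'll measure the cups and button from this picture as well.

Run:
```python
from h import *
m=dict(np.load("pics/w1m.npz")); p=cv2.imread("pics/w1.png"); d=np.load("pics/w1.npy"); W=cloud(d,m)
for k,c,R,z in (("blue",(.4533,-.1815),.034,.055),("white",(.442,.1916),.029,.078),("white2",(.3875,.086),.029,.078)):
    r=np.hypot(*(W[...,:2]-c).transpose(2,0,1)); T=W[(r<R+.012)&(abs(W[...,2]-z)<.004)]; q=circ(T); print(k,len(T),np.median(T[:,2]),q, "avg",c)
h=cv2.cvtColor(p,cv2.COLOR_BGR2HSV); g=(h[...,0]>50)&(h[...,0]<72)&(h[...,1]>150)&(h[...,2]>115); g[:, :80]=0;g[260:]=0;g[:,140:]=0;g[:190]=0
print("btn",g.sum(),W[g].mean(0),np.median(W[g][:,2]), ray(np.argwhere(g)[:,::-1].mean(0)[None],m,.058))
```

```text
blue 960 0.054614636104026545 [ 0.45086134 -0.1820659   0.03217883] avg (0.4533, -0.1815)
white 818 0.07743078903261125 [0.43979959 0.19000154 0.02721913] avg (0.442, 0.1916)
white2 882 0.0776145074667928 [0.38542063 0.08465999 0.02716349] avg (0.3875, 0.086)
btn 556 [ 0.59539966 -0.22011448  0.06357156] 0.06182836332359383 [[ 0.59754702 -0.22312874  0.058     ]]
```

```bash
python3 -m crank '[[[-0.0185,-0.044,-0.02],[0,0,0],1],[[-0.0185,-0.044,-0.03],[0,0,0],1],[[-0.0185,-0.044,-0.03],[0,0,0],1],[[-0.0185,-0.043,-0.03],[0,0,0],1],[[0,0,0],[0,0,0],1],[[0,0,0],[0,0,0],1],[[0,0,0],[0,0,0],1]]'
```

```text
clock: 2.65
tool_pos: [0.4604, -0.1662, 0.1526]
orientation: [-180.0, 0.1, -160.7]
force: [-0.4, -0.6, -0.2]
opening: 0.0875
gripper_force: 0.0
```

```bash
python3 -m crank '[[[-0.004,-0.008,-0.02],[0,0,0],1],[[-0.004,-0.0075,-0.02],[0,0,0],1],[[0,0,-0.02],[0,0,0],1],[[0,0,0],[0,0,0],1],[[0,0,0],[0,0,0],1]]'
```

```text
clock: 3.15
tool_pos: [0.4528, -0.1808, 0.0927]
orientation: [-180.0, 0.0, -160.6]
force: [1.0, -0.2, 1.0]
opening: 0.0874
gripper_force: 0.0
```

Within 1 mm, so I descend and grip.

```bash
python3 -m crank '[[[0,-0.001,-0.02],[0,0,0],1],[[0,0,-0.02],[0,0,0],1],[[0,0,-0.02],[0,0,0],1],[[0,0,-0.01],[0,0,0],1],[[0,0,0],[0,0,0],1],[[0,0,0],[0,0,0],0.3],[[0,0,0],[0,0,0],0.3],[[0,0,0],[0,0,0],0.3],[[0,0,0],[0,0,0],0.3],[[0,0,0],[0,0,0],0.3]]'
```

```text
clock: 4.15
tool_pos: [0.4525, -0.1822, 0.0227]
orientation: [-180.0, 0.1, -160.6]
force: [-0.3, 1.0, 6.8]
opening: 0.0671
gripper_force: 30.0
```

```bash
python3 -m crank '[[[0,0,0.03],[0,0,0],0.3],[[0,0,0.03],[0,0,0],0.3],[[0.01,0.02,0.025],[0,0,0],0.3],[[0.022,0.04,0],[0,0,0],0.3],[[0.022,0.04,0],[0,0,0],0.3],[[0.022,0.04,0],[0,0,0],0.3],[[0.022,0.04,0],[0,0,0],0.3],[[0.022,0.04,0],[0,0,0],0.3],[[0,0.006,0],[0,0,0],0.3],[[0,0,0],[0,0,0],0.3],[[0,0,0],[0,0,0],0.3]]'
cat > cmp.py <<'E'
import sys
from h import *
# rim circle of the cup near (x,y) at height z, from scene, side
def rim(x,y,R,z,tag=None):
    out=[]
    for n in("scene","side"):
        p,d=imaging.snapshot(n); W=cloud(d,imaging.camera_model(n))
        if tag: cv2.imwrite(f"pics/{tag}_{n}.png",p)
        r=np.hypot(*(W[...,:2]-[x,y]).transpose(2,0,1)); T=W[(r<R+.012)&(abs(W[...,2]-z)<.006)]
        T=T[T[:,2]>np.percentile(T[:,2],97)-.005] if len(T) else T
        out.append((n,len(T),circ(T).round(4) if len(T)>8 else None, np.percentile(T[:,2],[50,95]).round(4) if len(T) else None))
    return out
if __name__=="__main__":
    a=list(map(float,sys.argv[1:5])); print(ctrl.get_obs()["tool_pos"].round(4)); [print(*o) for o in rim(*a,tag=sys.argv[5])]
E
python3 cmp.py .572 .044 .034 .138 a
```

```text
clock: 5.25
tool_pos: [0.571, 0.0433, 0.1065]
orientation: [180.0, -0.1, -160.6]
force: [-0.3, -0.7, -1.3]
opening: 0.0668
gripper_force: 30.0
[0.571  0.0433 0.1065]
scene 161 [0.5719 0.0424 0.0338] [0.1386 0.1429]
side 62 [0.5735 0.0408 0.0307] [0.1393 0.1426]
```

View pics/a_side.png

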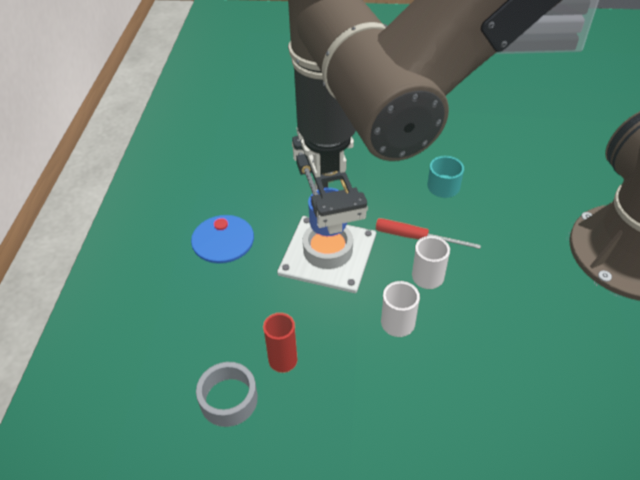

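The side view shows the blue cup held above the ring at (328,215), with the gripper hiding part of its rim. I'll locate it by a fixed-radius fit to its wall points, per camera, and compare with the ring.

```bash
cat > wall.py <<'E'
from h import *
def wall(n,mask,R,zlo,zhi,x,y,pd=None):
    p,d=pd if pd else imaging.snapshot(n); W=cloud(d,imaging.camera_model(n))
    B=cv2.erode((mask(cv2.cvtColor(p,cv2.COLOR_BGR2HSV).astype(int))).astype(np.uint8),np.ones((3,3)))>0
    r=np.hypot(*(W[...,:2]-[x,y]).transpose(2,0,1)); T=W[B&(r<R+.012)&(W[...,2]>zlo)&(W[...,2]<zhi)]
    q=least_squares(lambda q:np.hypot(T[:,0]-q[0],T[:,1]-q[1])-R,[x,y],loss="soft_l1",f_scale=.001).x
    return len(T),q.round(4),T[:,2].min().round(4)
blue=lambda h:(h[...,0]>105)&(h[...,0]<130)&(h[...,1]>120)&(h[...,2]>25)
red=lambda h:((h[...,0]<5)|(h[...,0]>174))&(h[...,1]>130)&(h[...,2]>30)
white=lambda h:(h[...,1]<60)&(h[...,2]>70)
E
python3 - <<'E'
from wall import *
for n in("scene","side"):
    old=cv2.imread(f"pics/{n}0.png"),np.load(f"pics/{n}0.npy")
    print(n,"start",wall(n,blue,.034,.01,.047,.453,-.1815,old),"now",wall(n,blue,.034,.092,.128,.572,.0435))
print(ctrl.get_obs()["tool_pos"])
E
```

```text
scene start (958, array([ 0.454 , -0.1824]), np.float64(0.0101)) now (997, array([0.5723, 0.0419]), np.float64(0.0921))
side start (692, array([ 0.4521, -0.1806]), np.float64(0.0103)) now (59, array([0.57  , 0.0431]), np.float64(0.094))
[0.57146802 0.04272922 0.10699066]
```

```bash
python3 -m crank '[[[0.0017,0.0022,-0.01],[0,0,0],0.3],[[0,0,-0.012],[0,0,0],0.3],[[0,0,-0.012],[0,0,0],0.3],[[0,0,0],[0,0,0],0.3],[[0,0,0],[0,0,0],0.3]]'
python3 - <<'E'
from wall import *
for n in("scene","side"): print(n,wall(n,blue,.034,.058,.095,.572,.0435))
print(ctrl.get_obs()["tool_pos"])
E
python3 -m crank '[[[0,0,-0.003],[0,0,0],0.3],[[0,0,-0.003],[0,0,0],0.3],[[0,0,-0.002],[0,0,0],0.3],[[0,0,0],[0,0,0],0.3]]'
```

```text
clock: 5.95
tool_pos: [0.5732, 0.0457, 0.072]
orientation: [-180.0, -0.1, -160.6]
force: [0.1, 0.2, -0.4]
opening: 0.0671
gripper_force: 30.0
scene (1002, array([0.5744, 0.0446]), np.float64(0.0581))
side (36, array([0.5729, 0.0456]), np.float64(0.0596))
[0.57380067 0.04603332 0.07294915]
clock: 6.45
tool_pos: [0.5733, 0.0459, 0.0645]
orientation: [180.0, -0.0, -160.6]
force: [-0.3, -0.2, -2.1]
opening: 0.0671
gripper_force: 30.0
```

```bash
python3 -m crank '[[[0,0,-0.003],[0,0,0],0.3],[[0,0,-0.003],[0,0,0],0.3],[[0,0,0],[0,0,0],0.3],[[0,0,0],[0,0,0],0.3]]'; python3 -m crank '[[[0,0,-0.002],[0,0,0],0.3],[[0,0,0],[0,0,0],0.3],[[0,0,0],[0,0,0],0.3]]'
```

```text
clock: 6.85
tool_pos: [0.5735, 0.0459, 0.0587]
orientation: [-180.0, -0.0, -160.6]
force: [0.0, -0.9, -1.2]
opening: 0.0673
gripper_force: 30.0
clock: 7.15
tool_pos: [0.5735, 0.046, 0.0568]
orientation: [-180.0, -0.0, -160.6]
force: [-0.4, -0.1, -0.5]
opening: 0.0668
gripper_force: 30.0
```

```bash
python3 -m crank '[[[0,0,-0.0015],[0,0,0],0.3],[[0,0,0],[0,0,0],0.3],[[0,0,0],[0,0,0],0.3]]'; python3 -m crank '[[[0,0,-0.001],[0,0,0],0.3],[[0,0,0],[0,0,0],0.3],[[0,0,0],[0,0,0],0.3]]'
```

```text
clock: 7.45
tool_pos: [0.5735, 0.0459, 0.0553]
orientation: [-180.0, -0.0, -160.6]
force: [0.1, -0.2, -2.0]
opening: 0.0669
gripper_force: 30.0
clock: 7.75
tool_pos: [0.5736, 0.046, 0.0546]
orientation: [-180.0, 0.0, -160.6]
force: [-1.5, 0.2, 4.6]
opening: 0.0673
gripper_force: 30.0
```

```bash
python3 -m crank '[[[0,0,0],[0,0,0],1],[[0,0,0],[0,0,0],1],[[0,0,0],[0,0,0],1],[[0,0,0.03],[0,0,0],1],[[0,0,0.03],[0,0,0],1],[[0,0,0.03],[0,0,0],1],[[-0.026,0.029,0.02],[0,0,0],1],[[-0.026,0.029,0],[0,0,0],1],[[-0.026,0.029,0],[0,0,0],1],[[-0.026,0.029,0],[0,0,0],1],[[-0.026,0.029,0],[0,0,0],1],[[0,0,0],[0,0,0],1]]'
python3 -m crank '[[[0,0,0],[0,0,0],1]]'
python3 - <<'E'
from wall import *
o=ctrl.get_obs(); m=imaging.camera_model("wrist"); p,d=imaging.snapshot("wrist"); W=cloud(d,m)
for k,c,R,z in (("blue",(.573,.045),.034,.087),("white",(.441,.191),.029,.078),("red",(.629,.278),.024,.1)):
    r=np.hypot(*(W[...,:2]-c).transpose(2,0,1)); T=W[(r<R+.012)&(abs(W[...,2]-z)<.006)]; print("wrist",k,len(T),len(T)>8 and (np.median(T[:,2]),circ(T)))
print(o["tool_pos"])
for n in("scene","side"):
    P=imaging.snapshot(n); cv2.imwrite(f"pics/b_{n}.png",P[0]); W=cloud(P[1],imaging.camera_model(n)); r=np.hypot(W[...,0]-.573,W[...,1]-.045); T=W[(r<.045)&(W[...,2]>.082)&(W[...,2]<.091)]
    print(n,len(T),np.median(T[:,2]),circ(T))
E
```

```text
clock: 8.95
tool_pos: [0.4415, 0.1934, 0.1646]
orientation: [179.9, 0.0, -160.4]
force: [0.8, 0.2, -0.1]
opening: 0.0877
gripper_force: 0.0
clock: 9.05
tool_pos: [0.4432, 0.1917, 0.1645]
orientation: [180.0, 0.0, -160.5]
force: [0.2, 0.0, 0.2]
opening: 0.0879
gripper_force: 0.0
wrist blue 0 False
wrist white 1189 (np.float64(0.07761614447171655), array([0.43914407, 0.19055055, 0.02705258]))
wrist red 0 False
[0.44317985 0.19174846 0.16453149]
scene 285 0.08555695263640042 [0.57524822 0.04551425 0.03220593]
side 276 0.08574867976941601 [0.57275409 0.04745283 0.03210174]
```

```bash
python3 -m crank '[[[-0.0016,-0.0007,-0.03],[0,0,0],1],[[0,0,-0.03],[0,0,0],1],[[0,0,-0.03],[0,0,0],1],[[0,0,-0.0215],[0,0,0],1],[[0,0,0],[0,0,0],1],[[0,0,0],[0,0,0],0.1],[[0,0,0],[0,0,0],0.1],[[0,0,0],[0,0,0],0.1],[[0,0,0],[0,0,0],0.1],[[0,0,0],[0,0,0],0.1],[[0,0,0],[0,0,0],0.1]]'
```

```text
clock: 10.3
tool_pos: [0.4425, 0.1907, 0.0536]
orientation: [180.0, 0.1, -160.6]
force: [-0.1, 0.1, 5.9]
opening: 0.0568
gripper_force: 30.0
```

```bash
python3 -m crank '[[[0,0,0.04],[0,0,0],0.1],[[0,0,0.04],[0,0,0],0.1],[[0,0,0.034],[0,0,0],0.1],[[0.026,-0.029,0],[0,0,0],0.1],[[0.026,-0.029,0],[0,0,0],0.1],[[0.026,-0.029,0],[0,0,0],0.1],[[0.026,-0.029,0],[0,0,0],0.1],[[0.026,-0.029,0],[0,0,0],0.1],[[0,0,0],[0,0,0],0.1],[[0,0,0],[0,0,0],0.1],[[0,0,0],[0,0,0],0.1]]'
python3 - <<'E'
from wall import *
for n in("scene","side"):
    old=cv2.imread(f"pics/{n}0.png"),np.load(f"pics/{n}0.npy")
    print(n,"start",wall(n,white,.029,.01,.072,.442,.1916,old),"now",wall(n,white,.029,.12,.158,.574,.0455))
print(ctrl.get_obs()["tool_pos"])
E
```

```text
clock: 11.4
tool_pos: [0.5713, 0.0455, 0.1665]
orientation: [180.0, -0.0, -160.6]
force: [0.8, -0.3, -0.6]
opening: 0.0568
gripper_force: 30.0
scene start (942, array([0.442 , 0.1911]), np.float64(0.01)) now (668, array([0.5704, 0.0452]), np.float64(0.1201))
side start (1266, array([0.4409, 0.1927]), np.float64(0.01)) now (457, array([0.5701, 0.0457]), np.float64(0.12))
[0.57139606 0.04599127 0.16689181]
```

```bash
python3 -m crank '[[[0.0032,0.0008,-0.01],[0,0,0],0.1],[[0,0,-0.013],[0,0,0],0.1],[[0,0,0],[0,0,0],0.1],[[0,0,0],[0,0,0],0.1]]'
python3 - <<'E'
from wall import *
for n in("scene","side"): print(n,wall(n,white,.029,.096,.135,.574,.0455))
print(ctrl.get_obs()["tool_pos"])
E
python3 -m crank '[[[0,0,-0.004],[0,0,0],0.1],[[0,0,-0.003],[0,0,0],0.1],[[0,0,0],[0,0,0],0.1],[[0,0,0],[0,0,0],0.1]]'
```

```text
clock: 11.9
tool_pos: [0.5746, 0.0461, 0.143]
orientation: [-180.0, -0.1, -160.6]
force: [0.0, -0.5, -0.4]
opening: 0.0568
gripper_force: 30.0
scene (645, array([0.5739, 0.0461]), np.float64(0.0961))
side (429, array([0.5737, 0.0459]), np.float64(0.0962))
[0.57523081 0.04611364 0.143837  ]
clock: 12.4
tool_pos: [0.5751, 0.046, 0.1367]
orientation: [-180.0, -0.0, -160.6]
force: [-0.1, 0.4, 0.0]
opening: 0.0573
gripper_force: 30.0
```

```bash
python3 -m crank '[[[0,0,-0.005],[0,0,0],0.1],[[0,0,-0.005],[0,0,0],0.1],[[0,0,0],[0,0,0],0.1]]'; python3 -m crank '[[[0,0,-0.008],[0,0,0],0.1],[[0,0,-0.008],[0,0,0],0.1],[[0,0,-0.008],[0,0,0],0.1],[[0,0,-0.006],[0,0,0],0.1],[[0,0,0],[0,0,0],0.1],[[0,0,0],[0,0,0],0.1]]'
```

```text
clock: 12.7
tool_pos: [0.5745, 0.0459, 0.1258]
orientation: [180.0, -0.1, -160.7]
force: [-0.5, -0.4, -1.5]
opening: 0.0569
gripper_force: 30.0
clock: 13.3
tool_pos: [0.5751, 0.046, 0.0966]
orientation: [-180.0, -0.0, -160.6]
force: [-0.7, -0.3, -1.0]
opening: 0.0568
gripper_force: 30.0
```

```bash
python3 -m crank '[[[0,0,-0.002],[0,0,0],0.1],[[0,0,-0.002],[0,0,0],0.1],[[0,0,0],[0,0,0],0.1],[[0,0,0],[0,0,0],0.1]]'
```

```text
clock: 13.7
tool_pos: [0.5752, 0.0461, 0.0929]
orientation: [-180.0, 0.0, -160.6]
force: [0.3, 0.1, -1.3]
opening: 0.0567
gripper_force: 30.0
```

```bash
python3 -m crank '[[[0,0,-0.0015],[0,0,0],0.1],[[0,0,0],[0,0,0],0.1],[[0,0,0],[0,0,0],0.1]]'; python3 -m crank '[[[0,0,-0.001],[0,0,0],0.1],[[0,0,0],[0,0,0],0.1],[[0,0,0],[0,0,0],0.1]]'
```

```text
clock: 14.0
tool_pos: [0.5751, 0.046, 0.0913]
orientation: [-180.0, -0.0, -160.6]
force: [0.5, -0.2, -1.2]
opening: 0.0571
gripper_force: 30.0
clock: 14.3
tool_pos: [0.5753, 0.0461, 0.0905]
orientation: [-180.0, 0.0, -160.6]
force: [-0.0, -0.5, 1.3]
opening: 0.0571
gripper_force: 30.0
```

```bash
python3 -m crank '[[[0,0,0],[0,0,0],1],[[0,0,0],[0,0,0],1],[[0,0,0],[0,0,0],1],[[0,0,0.03],[0,0,0],1],[[0,0,0.035],[0,0,0],1],[[0,0,0.035],[0,0,0],1],[[0.009,0.038,0],[0,0,0],1],[[0.009,0.039,0],[0,0,0],1],[[0.009,0.039,0],[0,0,0],1],[[0.009,0.039,0],[0,0,0],1],[[0.009,0.039,0],[0,0,0],1],[[0.008,0.038,0],[0,0,0],1]]'
python3 -m crank '[[[0,0,0],[0,0,0],1],[[0,0,0],[0,0,0],1]]'
python3 - <<'E'
from wall import *
o=ctrl.get_obs(); print(o["tool_pos"])
for n in("scene","side"):
    P=imaging.snapshot(n); cv2.imwrite(f"pics/c_{n}.png",P[0]); W=cloud(P[1],imaging.camera_model(n)); r=np.hypot(W[...,0]-.574,W[...,1]-.0465)
    for z,R in((.115,.029),(.087,.034)):
        T=W[(r<R+.01)&(r>R-.012)&(abs(W[...,2]-z)<.005)]; print(n,len(T),np.median(T[:,2]),np.percentile(T[:,2],97),circ(T))
m=imaging.camera_model("wrist"); p,d=imaging.snapshot("wrist"); W=cloud(d,m); r=np.hypot(W[...,0]-.629,W[...,1]-.278); T=W[(r<.036)&(abs(W[...,2]-.1)<.006)]; print("wrist red",len(T),circ(T))
E
```

```text
clock: 15.5
tool_pos: [0.6283, 0.2797, 0.1902]
orientation: [-180.0, -0.0, -160.6]
force: [0.2, -0.2, 0.7]
opening: 0.0878
gripper_force: 0.0
clock: 15.7
tool_pos: [0.6278, 0.2789, 0.1894]
orientation: [-180.0, -0.1, -160.6]
force: [0.3, 0.2, -0.0]
opening: 0.0877
gripper_force: 0.0
[0.62777984 0.27888481 0.18938424]
scene 254 0.11341033160183162 0.11550801648794277 [0.57612419 0.04581233 0.02724134]
scene 379 0.08664142231893149 0.0917242401822342 [0.57711102 0.04542248 0.02883939]
side 223 0.11372975770992674 0.11711270809929472 [0.57369846 0.04775631 0.02717575]
side 347 0.08638548756608642 0.09117451788466319 [0.57282436 0.04966338 0.02910847]
wrist red 936 [0.62669844 0.27755101 0.02214891]
```

```bash
python3 -m crank '[[[0.001,-0.001,-0.03],[0,0,0],1],[[0,0,-0.03],[0,0,0],1],[[0,0,-0.03],[0,0,0],1],[[0,0,-0.0245],[0,0,0],1],[[0,0,0],[0,0,0],1],[[0,0,0],[0,0,0],-0.1],[[0,0,0],[0,0,0],-0.1],[[0,0,0],[0,0,0],-0.1],[[0,0,0],[0,0,0],-0.1],[[0,0,0],[0,0,0],-0.1],[[0,0,0],[0,0,0],-0.1],[[0,0,0],[0,0,0],-0.1]]'
```

```text
clock: 17.05
tool_pos: [0.6293, 0.2772, 0.0762]
orientation: [180.0, 0.0, -160.6]
force: [-0.5, -0.5, 2.8]
opening: 0.0468
gripper_force: 30.0
```

```bash
python3 -m crank '[[[0,0,0.045],[0,0,0],-0.1],[[0,0,0.045],[0,0,0],-0.1],[[0,0,0.044],[0,0,0],-0.1],[[-0.009,-0.0386,0],[0,0,0],-0.1],[[-0.009,-0.0386,0],[0,0,0],-0.1],[[-0.009,-0.0386,0],[0,0,0],-0.1],[[-0.009,-0.0386,0],[0,0,0],-0.1],[[-0.009,-0.0386,0],[0,0,0],-0.1],[[-0.009,-0.0386,0],[0,0,0],-0.1],[[0,0,0],[0,0,0],-0.1],[[0,0,0],[0,0,0],-0.1],[[0,0,0],[0,0,0],-0.1]]'
python3 - <<'E'
from wall import *
for n in("scene","side"):
    old=cv2.imread(f"pics/{n}0.png"),np.load(f"pics/{n}0.npy")
    print(n,"start",wall(n,red,.024,.01,.094,.629,.278,old),"now",wall(n,red,.024,.138,.2,.575,.046))
print(ctrl.get_obs()["tool_pos"])
E
```

```text
clock: 18.25
tool_pos: [0.5754, 0.0459, 0.2098]
orientation: [180.0, 0.0, -160.6]
force: [-0.2, -0.3, -0.4]
opening: 0.0467
gripper_force: 30.0
scene start (1258, array([0.6293, 0.2783]), np.float64(0.0101)) now (933, array([0.5751, 0.0463]), np.float64(0.1381))
side start (1149, array([0.6282, 0.2792]), np.float64(0.0102)) now (545, array([0.5747, 0.0468]), np.float64(0.1409))
[0.57535704 0.0463275  0.20959921]
```

```bash
python3 -m crank '[[[-0.0004,0.0005,-0.01],[0,0,0],-0.1],[[0,0,-0.008],[0,0,0],-0.1],[[0,0,-0.005],[0,0,0],-0.1],[[0,0,-0.004],[0,0,0],-0.1],[[0,0,0],[0,0,0],-0.1],[[0,0,0],[0,0,0],-0.1]]'; python3 -m crank '[[[0,0,-0.004],[0,0,0],-0.1],[[0,0,-0.004],[0,0,0],-0.1],[[0,0,0],[0,0,0],-0.1]]'
```

```text
clock: 18.95
tool_pos: [0.5749, 0.0459, 0.1828]
orientation: [-180.0, -0.0, -160.6]
force: [0.6, -0.5, -0.7]
opening: 0.0469
gripper_force: 30.0
clock: 19.25
tool_pos: [0.5743, 0.0458, 0.1741]
orientation: [180.0, -0.1, -160.7]
force: [-1.1, 0.3, -0.1]
opening: 0.0468
gripper_force: 30.0
```

```bash
python3 -m crank '[[[0,0,-0.008],[0,0,0],-0.1],[[0,0,-0.008],[0,0,0],-0.1],[[0,0,-0.008],[0,0,0],-0.1],[[0,0,-0.008],[0,0,0],-0.1],[[0,0,-0.008],[0,0,0],-0.1],[[0,0,-0.008],[0,0,0],-0.1],[[0,0,-0.003],[0,0,0],-0.1],[[0,0,0],[0,0,0],-0.1],[[0,0,0],[0,0,0],-0.1]]'; python3 -m crank '[[[0,0,-0.002],[0,0,0],-0.1],[[0,0,0],[0,0,0],-0.1],[[0,0,0],[0,0,0],-0.1]]'
```

```text
clock: 20.15
tool_pos: [0.5749, 0.046, 0.124]
orientation: [-180.0, 0.0, -160.6]
force: [-0.9, -0.1, -0.4]
opening: 0.0473
gripper_force: 30.0
clock: 20.45
tool_pos: [0.5748, 0.046, 0.122]
orientation: [180.0, 0.0, -160.6]
force: [1.4, -0.1, -0.7]
opening: 0.0468
gripper_force: 30.0
```

```bash
python3 -m crank '[[[0,0,-0.002],[0,0,0],-0.1],[[0,0,0],[0,0,0],-0.1],[[0,0,0],[0,0,0],-0.1]]'; python3 -m crank '[[[0,0,-0.0015],[0,0,0],-0.1],[[0,0,0],[0,0,0],-0.1],[[0,0,0],[0,0,0],-0.1]]'; python3 -m crank '[[[0,0,-0.0015],[0,0,0],-0.1],[[0,0,0],[0,0,0],-0.1],[[0,0,0],[0,0,0],-0.1]]'
```

```text
clock: 20.75
tool_pos: [0.5747, 0.0459, 0.1197]
orientation: [-180.0, -0.0, -160.6]
force: [-0.5, 0.2, -0.0]
opening: 0.0464
gripper_force: 30.0
clock: 21.05
tool_pos: [0.5747, 0.0459, 0.1182]
orientation: [-180.0, -0.0, -160.6]
force: [0.4, -0.2, -0.1]
opening: 0.0469
gripper_force: 30.0
clock: 21.35
tool_pos: [0.575, 0.046, 0.1171]
orientation: [-180.0, 0.0, -160.6]
force: [-0.7, -0.4, 3.5]
opening: 0.0468
gripper_force: 30.0
```

```bash
python3 -m crank '[[[0,0,-0.0015],[0,0,0],-0.1],[[0,0,0],[0,0,0],-0.1],[[0,0,0],[0,0,0],-0.1]]'; python3 -m crank '[[[0,0,-0.0015],[0,0,0],-0.1],[[0,0,0],[0,0,0],-0.1],[[0,0,0],[0,0,0],-0.1]]'; python3 -m crank '[[[0,0,-0.0015],[0,0,0],-0.1],[[0,0,0],[0,0,0],-0.1],[[0,0,0],[0,0,0],-0.1]]'
```

```text
clock: 21.65
tool_pos: [0.5749, 0.046, 0.1155]
orientation: [-180.0, 0.0, -160.6]
force: [-0.5, 1.4, 4.3]
opening: 0.0474
gripper_force: 30.0
clock: 21.95
tool_pos: [0.5749, 0.046, 0.1139]
orientation: [-180.0, 0.0, -160.6]
force: [-0.8, 0.2, 3.5]
opening: 0.0465
gripper_force: 30.0
clock: 22.25
tool_pos: [0.5748, 0.046, 0.1123]
orientation: [-180.0, 0.0, -160.6]
force: [-0.6, -0.5, 2.9]
opening: 0.0469
gripper_force: 30.0
```

```bash
python3 -m crank '[[[0,0,-0.0015],[0,0,0],-0.1],[[0,0,-0.0015],[0,0,0],-0.1],[[0,0,0],[0,0,0],-0.1],[[0,0,0],[0,0,0],-0.1]]'; python3 -m crank '[[[0,0,-0.0015],[0,0,0],-0.1],[[0,0,0],[0,0,0],-0.1],[[0,0,0],[0,0,0],-0.1]]'
python3 - <<'E'
from wall import *
for n in("scene","side"):
    P=imaging.snapshot(n); W=cloud(P[1],imaging.camera_model(n)); r=np.hypot(W[...,0]-.575,W[...,1]-.0465); h=cv2.cvtColor(P[0],cv2.COLOR_BGR2HSV).astype(int)
    for k,c in(("red",red),("white",white),("blue",blue)):
        T=W[c(h)&(r<.038)&(W[...,2]>.046)&(W[...,2]<.15)]; print(n,k,len(T),np.percentile(T[:,2],[3,97]).round(4))
E
```

```text
clock: 22.65
tool_pos: [0.5747, 0.0459, 0.1092]
orientation: [180.0, -0.0, -160.6]
force: [-0.5, -0.6, 2.0]
opening: 0.0465
gripper_force: 30.0
clock: 22.95
tool_pos: [0.5747, 0.046, 0.1078]
orientation: [180.0, -0.0, -160.6]
force: [1.1, 0.4, 3.3]
opening: 0.0468
gripper_force: 30.0
scene red 668 [0.1061 0.1319]
scene white 746 [0.0774 0.1459]
scene blue 661 [0.0473 0.0768]Traceback (most recent call last):
  File "<stdin>", line 5, in <module>
    return _quantile_unchecked(
        a, q, axis, out, overwrite_input, method, keepdims, weights)
    return _ureduce(a,
                    func=_quantile_ureduce_func,
    ...<5 lines>...
                    overwrite_input=overwrite_input,
                    method=method)
    r = func(a, **kwargs)
    result = _quantile(arr,
                       quantiles=q,
    ...<2 lines>...
                       out=out,
                       weights=wgt)
    slices_having_nans = np.isnan(arr[-1, ...])
                                  ~~~^^^^^^^^^
IndexError: index -1 is out of bounds for axis 0 with size 0
```

```bash
python3 -m crank '[[[0,0,-0.001],[0,0,0],-0.1],[[0,0,0],[0,0,0],-0.1],[[0,0,0],[0,0,0],-0.1]]'; python3 -m crank '[[[0,0,-0.001],[0,0,0],-0.1],[[0,0,0],[0,0,0],-0.1],[[0,0,0],[0,0,0],-0.1]]'
```

```text
clock: 23.35
tool_pos: [0.5748, 0.046, 0.1068]
orientation: [180.0, 0.0, -160.7]
force: [0.6, 0.9, 3.2]
opening: 0.0468
gripper_force: 30.0
clock: 23.65
tool_pos: [0.5749, 0.046, 0.1061]
orientation: [-180.0, 0.0, -160.6]
force: [-0.3, 0.5, 6.4]
opening: 0.0469
gripper_force: 30.0
```

```bash
python3 -m crank '[[[0,0,-0.0007],[0,0,0],-0.1],[[0,0,0],[0,0,0],-0.1],[[0,0,0],[0,0,0],-0.1]]'
```

```text
clock: 23.95
tool_pos: [0.5752, 0.0461, 0.106]
orientation: [-180.0, 0.1, -160.6]
force: [-1.0, 1.5, 11.0]
opening: 0.0463
gripper_force: 30.0
```

```bash
python3 -m crank '[[[0,0,-0.001],[0,0,0],-0.1],[[0,0,0],[0,0,0],-0.1],[[0,0,0],[0,0,0],-0.1],[[0,0,0],[0,0,0],-0.1]]'
```

```text
clock: 24.35
tool_pos: [0.5755, 0.0462, 0.1059]
orientation: [-180.0, 0.1, -160.6]
force: [-3.1, 2.0, 15.7]
opening: 0.0466
gripper_force: 30.0
```

```bash
python3 -m crank '[[[0,0,0.0015],[0,0,0],-0.1],[[0,0,0],[0,0,0],-0.1],[[0,0,0],[0,0,0],0.5],[[0,0,0],[0,0,0],0.5],[[0,0,0],[0,0,0],0.5],[[0,0,0],[0,0,0],0.5],[[0,0,0.01],[0,0,0],0.5],[[0,0,0.04],[0,0,0],0.5],[[0,0,0.045],[0,0,0],0.5],[[0.005,-0.045,0],[0,0,0],-1],[[0.005,-0.045,0],[0,0,0],-1],[[0.005,-0.045,0],[0,0,0],-1]]'
python3 -m crank '[[[0.005,-0.045,0],[0,0,0],-1],[[0,0,0],[0,0,0],-1],[[0,0,0],[0,0,0],-1]]'
python3 - <<'E'
from wall import *
print(ctrl.get_obs()["tool_pos"])
for n in("scene","side"):
    P=imaging.snapshot(n); cv2.imwrite(f"pics/d_{n}.png",P[0]); W=cloud(P[1],imaging.camera_model(n)); r=np.hypot(W[...,0]-.575,W[...,1]-.0465)
    for z,R in((.130,.024),(.103,.029),(.075,.034)):
        T=W[(r<R+.006)&(r>R-.008)&(abs(W[...,2]-z)<.004)]; print(n,len(T),np.percentile(T[:,2],[50,90]).round(4),circ(T).round(4) if len(T)>9 else 0)
    h=cv2.cvtColor(P[0],cv2.COLOR_BGR2HSV); c=np.hypot(W[...,0]-.6,W[...,1]+.222)<.025
    g=c&(h[...,0]>45)&(h[...,0]<72)&(h[...,1]>150)&(h[...,2]>90)&(W[...,2]>.05); print("btn",g.sum(),np.percentile(W[g][:,2],[5,50,95]).round(4),ray((np.argwhere(g)[:,::-1].mean(0))[None],imaging.camera_model(n),.058).round(4))
E
```

```text
clock: 25.55
tool_pos: [0.59, -0.0901, 0.2021]
orientation: [-180.0, 0.1, -160.6]
force: [1.0, -0.6, 0.3]
opening: 0.0471
gripper_force: 0.0
clock: 25.85
tool_pos: [0.5945, -0.1353, 0.2009]
orientation: [180.0, 0.0, -160.8]
force: [-0.5, 0.5, 0.4]
opening: 0.0232
gripper_force: 0.0
[ 0.59454218 -0.13526326  0.20091934]
scene 186 [0.1289 0.1302] [0.5759 0.0465 0.0223]
scene 239 [0.1026 0.1057] [0.5763 0.0458 0.0253]
scene 248 [0.0743 0.0774] [0.5733 0.0462 0.032 ]
btn 169 [0.0595 0.0614 0.0628] [[ 0.5979 -0.2228  0.058 ]]
side 177 [0.1289 0.1312] [0.5738 0.0485 0.0224]
side 197 [0.1027 0.1053] [0.5741 0.0483 0.0253]
side 222 [0.0745 0.0772] [0.5729 0.045  0.0323]Traceback (most recent call last):
  File "<stdin>", line 8, in <module>
    return _quantile_unchecked(
        a, q, axis, out, overwrite_input, method, keepdims, weights)
    return _ureduce(a,
                    func=_quantile_ureduce_func,
    ...<5 lines>...
                    overwrite_input=overwrite_input,
                    method=method)
    r = func(a, **kwargs)
    result = _quantile(arr,
                       quantiles=q,
    ...<2 lines>...
                       out=out,
                       weights=wgt)
    slices_having_nans = np.isnan(arr[-1, ...])
                                  ~~~^^^^^^^^^
IndexError: index -1 is out of bounds for axis 0 with size 0
```

View pics/d_side.png

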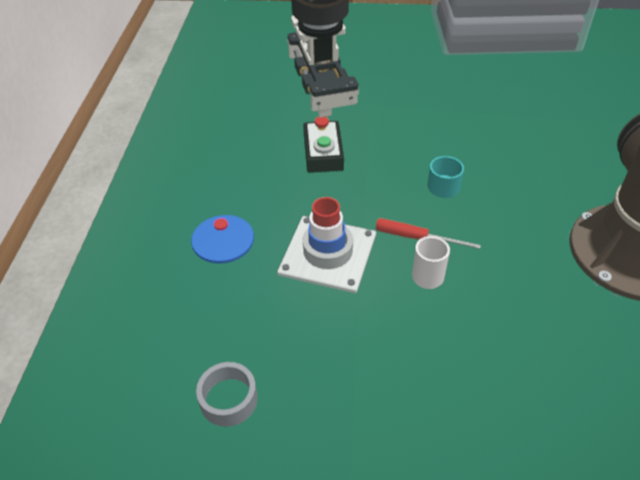

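The side view shows the nested stack upright in the ring at (327,230), with the bystanders untouched and the button at (324,141). The rim heights are 130, 103 and 75 mm, so the pad is home.

```bash
python3 -m crank '[[[0.002,-0.029,-0.03],[0,0,0],-1],[[0.002,-0.029,-0.04],[0,0,0],-1],[[0.002,-0.029,-0.04],[0,0,0],-1],[[0,0,0],[0,0,0],-1],[[0,0,0],[0,0,0],-1],[[0,0,0],[0,0,0],-1]]'
```

```text
clock: 26.55
tool_pos: [0.6021, -0.22, 0.0922]
orientation: [-179.9, 0.1, -160.5]
force: [1.4, -0.4, 0.5]
opening: 0.0004
gripper_force: 0.0
```

```bash
python3 -m crank '[[[-0.001,-0.002,-0.015],[0,0,0],-1],[[0,0,-0.012],[0,0,0],-1],[[0,0,0],[0,0,0],-1],[[0,0,0],[0,0,0],-1]]'; python3 -m crank '[[[0,0,-0.003],[0,0,0],-1],[[0,0,-0.003],[0,0,0],-1],[[0,0,0],[0,0,0],-1],[[0,0,0],[0,0,0],-1]]'
```

```text
clock: 26.95
tool_pos: [0.6002, -0.2225, 0.0643]
orientation: [-180.0, 0.0, -160.6]
force: [0.1, 1.0, 0.4]
opening: 0.0004
gripper_force: 0.0
clock: 27.35
tool_pos: [0.6007, -0.2229, 0.0582]
orientation: [-180.0, 0.1, -160.6]
force: [2.2, 2.6, 4.2]
opening: 0.0003
gripper_force: 1.8
```

```bash
python3 -m crank '[[[0,0,-0.002],[0,0,0],-1],[[0,0,0],[0,0,0],-1],[[0,0,0],[0,0,0],-1]]'; python3 -m crank '[[[0,0,-0.0015],[0,0,0],-1],[[0,0,0],[0,0,0],-1],[[0,0,0],[0,0,0],-1]]'
```

```text
clock: 27.65
tool_pos: [0.6007, -0.223, 0.0563]
orientation: [-180.0, 0.1, -160.6]
force: [2.3, 3.7, 7.5]
opening: 0.0004
gripper_force: 3.3
clock: 27.95
tool_pos: [0.6008, -0.223, 0.0561]
orientation: [-179.9, 0.1, -160.6]
force: [-1.3, 4.8, 15.6]
opening: 0.0005
gripper_force: 8.0
```

```bash
python3 -m crank '[[[0,0,0],[0,0,0],-1],[[0,0,0.02],[0,0,0],-1],[[0,0,0.04],[0,0,0],-1],[[0,0,0.04],[0,0,0],-1],[[0,0,0.03],[0,0,0],-1],[[0,0,0],[0,0,0],-1],[[0,0,0],[0,0,0],-1],[[0,0,0],[0,0,0],-1],[[0,0,0],[0,0,0],-1]]'
python3 - <<'E'
from wall import *
for n in("scene","side"):
    P=imaging.snapshot(n); W=cloud(P[1],imaging.camera_model(n)); r=np.hypot(W[...,0]-.575,W[...,1]-.0465)
    for z,R in((.130,.024),(.103,.029),(.075,.034)):
        T=W[(r<R+.006)&(r>R-.008)&(abs(W[...,2]-z)<.004)]; print(n,len(T),np.percentile(T[:,2],[50,90]).round(4),circ(T).round(4))
    h=cv2.cvtColor(P[0],cv2.COLOR_BGR2HSV); g=(np.hypot(W[...,0]-.6,W[...,1]+.222)<.025)&(h[...,0]>45)&(h[...,0]<80)&(h[...,1]>120)&(W[...,2]>.05); print("btn",g.sum(),np.median(W[g][:,2]) if g.any() else 0)
E
```

```text
clock: 28.85
tool_pos: [0.5988, -0.223, 0.1824]
orientation: [179.9, -0.2, -160.7]
force: [0.6, 0.3, -0.2]
opening: 0.0006
gripper_force: 0.0
scene 185 [0.129  0.1303] [0.5762 0.0467 0.0223]
scene 244 [0.1026 0.1058] [0.5756 0.0463 0.0255]
scene 250 [0.0744 0.0776] [0.5735 0.0458 0.0318]
btn 241 0.061012694352171264
side 174 [0.1289 0.1309] [0.5737 0.0484 0.0223]
side 196 [0.103  0.1054] [0.5741 0.0482 0.0256]
side 228 [0.0745 0.0774] [0.5731 0.0457 0.0322]
btn 56 0.06140926437078613
```

```bash
python3 -c "
from plant import close_job
print(close_job())"
```

```text
the job is handed in; nothing more can be done
None
```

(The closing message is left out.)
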